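Put the round-bottomed jar back in its dished stand

ROBOT

A 6-joint arm with a two-finger parallel gripper is mounted at the origin on the work surface. World frame = base frame: x ahead of the robot, y to its left, z up, the work surface at z = 0. Lengths are in mm, angles in rad, forces in N, time in s.
With the tool pointing down it reaches from about 325 to 875 mm from the base axis. Payload 4.4 kg.
Tool frame: the origin (TCP) lies on the centre line of the jaws, within the pads' length; the fingertips stand ahead of it and the grasp point (between the pads) lies 6 mm ahead of it (ctrl.tcp_to_tips is the z of the fingertips in the tool frame, in mm); z points along the fingers, y is the direction in which the jaws open and shut (so a half turn about z gives the same grasp; the last joint's range is limited). The gripper opens to 85 mm and grips with 20 to 120 N. Pads are 22 mm wide; open, the fingers measure 114 mm over their backs; the gripper's body (76 mm by 85 mm) begins 54 mm behind the grasp point. The pads swing forward as they close: fully open they stand 13 mm farther back than shut.
Start: joints at [-1.425, 0.207, 1.542, -0, 1.393, -0.15], TCP at [167.603, -550.033, 228.382] pointing down, gripper open.
Joint ranges: [-2.73, 2.73], [-0.86, 2.22], [0.23, 2.46], [-1.11, 4.25], [0.08, 2.63], [-2.82, 2.82]. Speed limits (rad/s): [2.79, 2.79, 3.14, 3.14, 3.14, 3.14].

INTERFACE

Orientations are given as a 3x3 rotation matrix whose columns are the frame's x, y, z axes.
In Python, from plant import ctrl, sensors, optics gives the robot as it stands. Calls block until the motion is done:
- ctrl.move_ptp(position, orientation): joint-space move of the TCP to a pose.
- ctrl.move_l(position, rot=None, vel=150, threshold=None): straight line of the TCP; rot=None keeps the orientation; vel is the mean speed in mm/s. With threshold (N) it stops when the force on the tool has changed by that much, and returns True; else False.
- ctrl.set_joints(angles): joint-space move.
- ctrl.gripper_to(opening, force=None): finger opening in mm; force is the grip in N (None keeps the last); returns when the fingers have stopped.
- ctrl.hold(seconds).
- ctrl.solve_ik(position, orientation): joint angles nearest the present ones, or None.
- sensors.read_state(): the state.
- optics.grab_frame(name): name is "scene" or "top" or "wrist"; returns (picture, depth): 384x512x3 uint8, red, green, blue; 384x512 float32, mm along the optical axis (not along the pixel's ray), 0 where there is no reading.
- optics.camera_params(name): a dict with "mtx" (3x3 intrinsics, pixels), "k1" (the pictures are not rectified: a ray, as slopes to the right and down, at radius r is drawn at 1 + k1 r^2 times it, then the intrinsics apply), "R" (3x3) and "t" (3): a world point X has camera coordinates R X + t; the wrist camera has in their place "T_tool_cam" (4x4, takes a point from camera to tool coordinates, whose origin is the TCP and whose axes are the flange's). Camera axes: x right, y down, z forward; pixel columns grow to the right and rows downward; lengths in mm; the calibration is good to about 2 mm. A picture is of the moment at which its call begins: read the wrist's pose just before it. camera_params takes no time and is no camera call.
A pose or a line that the arm cannot do raises ctrl.MotionError and nothing moves.
- ctrl.finish_job(): hands the job in, once; it reports no verdict.
The state is a dict: "t": time; "q": joint angles; "qvel": joint speeds; "tau": joint torques, N m; "eef_pos": TCP position; "eef_rot": TCP orientation; "force": force on the tool from outside, world axes, zero at the start; "wrist_torque": the same for the moment, N m; "grip_width": finger opening in mm.
Only numpy, scipy, OpenCV 4.12 (cv2) and the standard library are available. Lean on these libraries where they do the work, as an engineer would, in place of code of your own. Each camera call takes 0.05 s, during which the arm holds its last target. There are 200 camera calls.

TASK

The pliers have been left lying across the dark wooden dished stand on the folded stool: lay them flat in the grey tool tray. Then take the white jar from the sloping draining rack and set it gently, upright and fully home, in the hollow of the stand, and let go. Leave the stand where it is on the stool and disturb nothing else.

Things in the scene. Friction and masses are not known exactly. Their poses are not given: they have to be found in the camera images.
- pliers_center (a point): Steel pliers, blue handles, lying flat, 155 mm long, 12 mm thick, 0.18 kg, at the start across the stand's rim. Point: middle of the pivot block and centre of mass, 6 mm above the underside. x to the jaw tips (59 mm), handles to -x (96 mm), z up. Grip the block (34 mm in x, 26 mm in y) across y, with the fingertips hardly below the underside: the stand's rim lies under it.
- stand_rim (a point): Dark wooden egg-cup-like stand, loose, 52 mm high, foot 96 mm across, 0.5 kg. Point: centre of the hollow at rim height, z up. Rim 78 mm across outside, 64 mm inside; the hollow is a cone, walls 35 degrees from its axis, sloped like the jar's base. With the jar fully home the jar's foot is 28 mm below this point and jar_center 35 mm above it.
- stool: Folded wooden step stool lying flat, fixed, 280 (x) by 300 (y) mm, top 60 mm above the table. Origin: centre of its underside. Besides the stand it carries an orange jug (110 mm tall, 86 across plus handle) and a capped green bottle (150 tall, 54 across), loose, at about x = +90 mm, y = +90 and -90 mm in its frame, either way round.
- jar_center (a point): White closed jar, one rigid piece, 126 mm long, 52 mm in diameter, about 0.28 kg. Point: on its axis 63 mm above the foot; z to the lid. Straight side 20 to 102 mm above the foot; below it the base tapers to a foot 24 mm across; lid above. Starts leaning 35 degrees in the rack, lid towards the rack's -x. Grip across the level direction 80 to 95 mm above the foot, clear of the rack.
- rack: Wooden sloping draining rack, fixed, base 150 (x) by 85 (y) mm, 100 mm tall. Origin: centre of its underside. A 34 mm wide board facing +x and up carries the jar's underside up to 76 mm above its foot; two cheeks flank it up to 44 mm; the foot is on a ledge, at x = 35, z = 40 mm. Jar axis in the rack's x-z plane: draw the jar out along its axis.
- tray: Shallow grey tool tray, fixed, empty, 230 (x) by 150 (y) mm, 24 mm high, walls and floor 4 mm thick. Origin: centre of its underside. The pliers fit with their length along its x.

How it is judged:
By the outcome, as a careful person would: the job done as asked, in the order asked, and still so for the second after the job is handed in, with the robot touching nothing.
It also fails if it takes over 69 s, if anything falls off the work surface, if the arm or the gripper's body presses on something with over 40 N, if the wrist force passes 120 N, or if a joint passes its speed limit or range.

## Working session

There is one attempt and no reset: what is moved stays moved. The work goes in short steps, each a Python script; the robot and the scene stay as the last script left them, time stands still between calls to the robot, and variables do not carry over. Pictures are saved under pics/ and viewed, about 8 in all and at most 12, crops included, and the job is handed in when it is done.

```bash
ls; mkdir -p pics
cat > h.py <<'E'
import numpy as np, cv2
from plant import ctrl, sensors, optics
def grab(n):
    s=sensors.read_state(); p,d=optics.grab_frame(n); c=optics.camera_params(n)
    if n=="wrist":
        T=np.array(c["T_tool_cam"]); R=np.array(s["eef_rot"])@T[:3,:3]; o=np.array(s["eef_rot"])@T[:3,3]+s["eef_pos"]
    else:
        R=np.array(c["R"]).T; o=-R@np.array(c["t"])
    return p,d,(np.array(c["mtx"]),c["k1"],R,o)
def cloud(d,c):
    K,k1,R,o=c
    v,u=np.mgrid[:d.shape[0],:d.shape[1]].astype(float)
    dist=np.array([k1,0,0,0,0.])
    xy=cv2.undistortPoints(np.stack([u.ravel(),v.ravel()],1)[:,None],K,dist)[:,0]
    P=np.c_[xy,np.ones(len(xy))]*d.ravel()[:,None]
    W=(P@R.T+o).reshape(d.shape+(3,)); W[d<=0]=np.nan
    return W
E
python3 - <<'E'
from h import *
for n in("scene","top"):
    p,d,c=grab(n); np.savez(n,p=p,d=d,W=cloud(d,c)); print(n,c[3].round(),c[1])
    cv2.imwrite(f"pics/{n}.png",cv2.resize(p[:,:,::-1],(800,600)))
print(ctrl.tcp_to_tips, sensors.read_state())
E
```

```text
pics
scene [1035.  276. 1035.] -0.1384114159503419
top [385. -22. 989.] 0.019110225349923377
25.0 {'t': 0.1, 'q': array([-1.42548426e+00,  2.07355751e-01,  1.54281315e+00,  2.78688146e-05,
        1.39351120e+00, -1.50480503e-01]), 'qvel': array([ 0.00027144, -0.0018969 , -0.00476896, -0.00069722, -0.00086624,
        0.00108859]), 'tau': array([-8.33198283e-04, -3.84092546e+01, -2.92547196e+01, -3.25203491e-04,
        4.80943214e-03, -7.19238471e-06]), 'eef_pos': array([ 167.5186334 , -549.33494231,  227.32900707]), 'eef_rot': array([[ 9.56572898e-01,  2.91493080e-01, -2.75121818e-04],
       [ 2.91493012e-01, -9.56570720e-01,  2.06941803e-03],
       [ 3.40047561e-04, -2.05974529e-03, -9.99997821e-01]]), 'force': array([ 0.15458895,  0.1215738 , -0.37155818]), 'wrist_torque': array([ 0.01181304, -0.00869941,  0.04182747]), 'grip_width': 85.21233888704045}
```

View pics/scene.png

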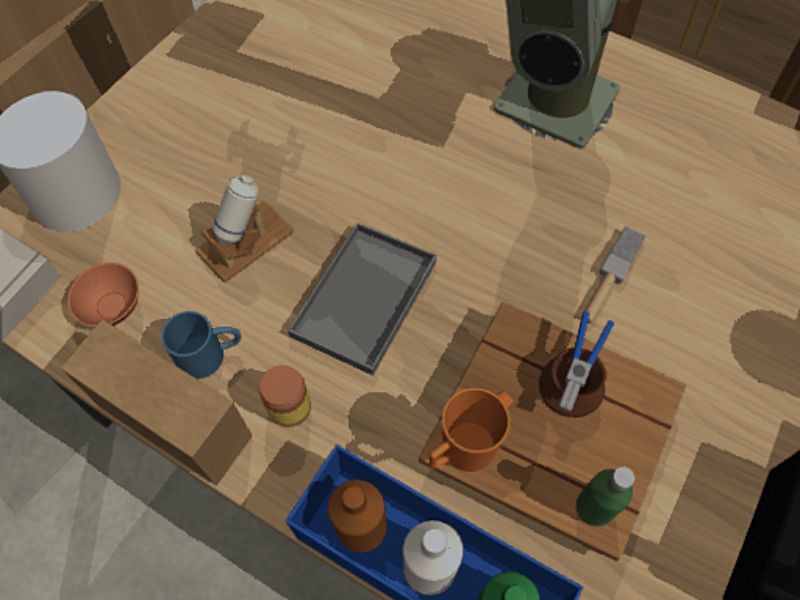

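View pics/top.png

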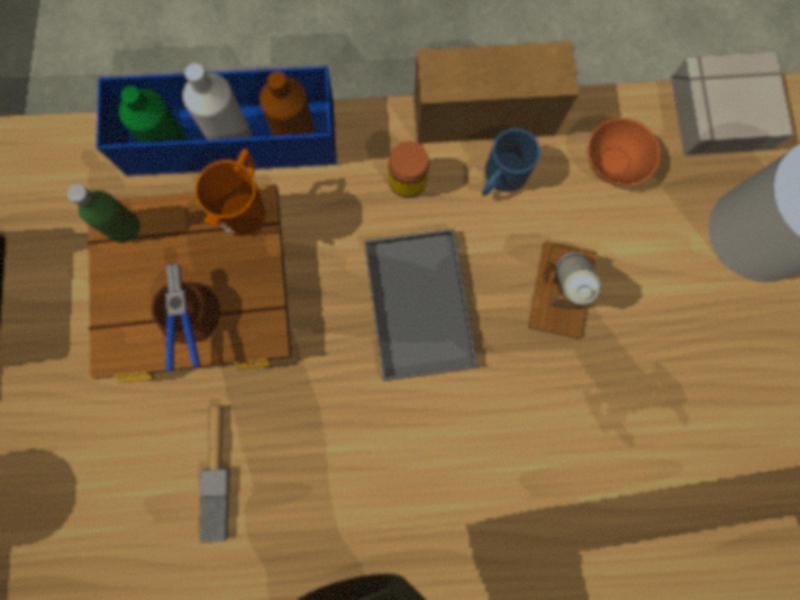

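The scene view shows the pliers across the stand at (580,370), jaws away from the robot. It also shows the tray at (365,297), the jar leaning in the rack at (237,210), the jug at (475,430) and the bottle at (605,495). In the top view the pliers block is at (176,302), the tray at (422,305) and the jar at (577,280), with its lid towards the robot.

```bash
cat > seg.py <<'E'
from h import *
def rect(P): 
    (cx,cy),(w,h),a=cv2.minAreaRect(P[:,:2].astype(np.float32)); return np.round([cx,cy,w,h,a],1)
for n in("scene","top"):
    f=np.load(n+".npz"); p=f["p"];W=f["W"]; hsv=cv2.cvtColor(p,cv2.COLOR_RGB2HSV); H,S,V=[hsv[...,i] for i in range(3)]
    z=W[...,2]; x=W[...,0]; y=W[...,1]
    print(n,"table z",np.nanmedian(z[(x>250)&(x<330)&(abs(y)<200)]))
    for u,v in ([(113,193),(110,172),(270,195),(369,182),(146,255)] if n=="top" else [(371,238),(365,255),(233,190),(152,135)]):
        print(u,v,p[v,u],W[v,u].round(1))
    blue=(H>100)&(H<125)&(S>150)&(z>90)&(z<150)&(x<620)&(y>0)
    print("blue",blue.sum(),np.nanmean(W[blue],0).round(1))
    # tray: grey low-sat pixels, z<40
    t=(S<60)&(z>-3)&(z<35)&(x>380)&(x<720)&(y>-250)&(y<60)
    k,l,st,ce=cv2.connectedComponentsWithStats(t.astype(np.uint8)); i=1+st[1:,4].argmax(); print("tray",rect(W[l==i]),np.nanpercentile(z[l==i],[5,50,95]))
    j=(S<60)&(V>90)&(z>45)&(z<180)&(x>400)&(x<700)&(y<-180)&(y>-420)
    k,l,st,ce=cv2.connectedComponentsWithStats(j.astype(np.uint8)); i=1+st[1:,4].argmax(); P=W[l==i]; print("jar",len(P),P.min(0).round(),P.max(0).round(),P.mean(0).round(1))
    s=(z>50)&(z<68)&(x>350)&(x<800)&(y>80)&(y<480); 
    k,l,st,ce=cv2.connectedComponentsWithStats(s.astype(np.uint8)); i=1+st[1:,4].argmax(); print("stool",rect(W[l==i]),np.nanmedian(z[l==i]))
E
python3 seg.py
```

```text
scene table z -0.11489615211087312
371 238 [76 74 73] [575. 275. 126.]
365 255 [139 135 132] [614.7 280.3 121.4]
233 190 [91 90 87] [573.2 -81.4   7. ]
152 135 [160 156 143] [ 592.  -300.4  111.6]
blue 243 [521.4 276.9 121.8]
tray [572.  -82.4 232.5 152.    4.7] [ 1.16641819  4.85985948 23.17295475]
jar 788 [ 538. -344.   56.] [ 629. -284.  149.] [ 588.5 -307.1  111.3]
stool [624.6 278.7 286.6 300.8   3.1] 59.94657042910512
top table z -0.02919855193249532
113 193 [68 66 61] [573.7 268.5 125.4]
110 172 [114 112 108] [623.8 277.1 120.9]
270 195 [84 83 82] [570.9 -89.8   1.4]
369 182 [165 170 164] [ 561.4 -302.3  136.7]
146 255 [149 115  67] [439.2 229.1  -3.4]
blue 210 [522.2 265.  122.1]
tray [571.6 -86.3 228.1 152.5   4.4] [ 1.08267142  4.21980297 22.32374146]
jar 620 [ 536. -335.   58.] [ 623. -286.  149.] [ 572.  -308.1  125.5]
stool [625.3 277.3 282.8 301.5   2.7] 59.43959890608858
```

Run:
```python
from h import *
print(optics.camera_params("wrist")["T_tool_cam"])
R=np.array([[1,0,0],[0,-1,0],[0,0,-1.]])
im=[]
for n,pos in(("wj",[520,-305,330]),("wp",[540,272,340])):
    ctrl.move_ptp(pos,R); ctrl.hold(.2)
    p,d,c=grab("wrist"); np.savez(n,p=p,d=d,W=cloud(d,c)); im.append(p[:,:,::-1]); print(sensors.read_state()["t"])
cv2.imwrite("pics/w.png",cv2.resize(np.hstack(im),(800,300)))
```

```text
[[ 1.31425639e-03 -9.49525932e-01 -3.13685793e-01  7.90917460e+01]
 [ 9.99998797e-01  9.89648626e-04  1.19405401e-03 -6.08451538e-01]
 [-8.23346535e-04 -3.13686985e-01  9.49526091e-01 -1.46218917e+02]
 [ 0.00000000e+00  0.00000000e+00  0.00000000e+00  1.00000000e+00]]
1.9667
4.2917
```

View pics/w.png

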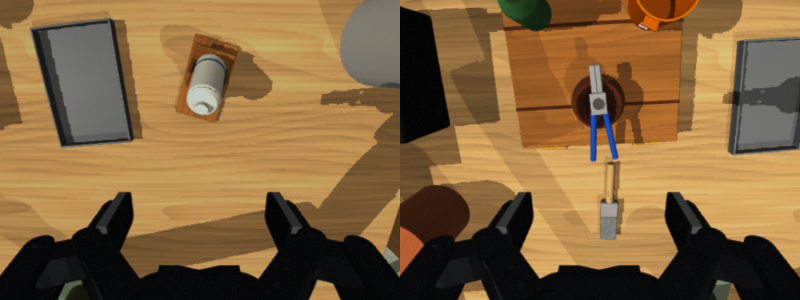

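```bash
cat > fit.py <<'E'
from h import *
from scipy.optimize import least_squares
def ld(n): f=np.load(n+".npz"); return f["p"],f["W"]
for n in("wp","top","scene"):
    p,W=ld(n); hsv=cv2.cvtColor(p,cv2.COLOR_RGB2HSV); H,S,V=[hsv[...,i].astype(int) for i in range(3)]
    x,y,z=W[...,0],W[...,1],W[...,2]
    reg=(x>450)&(x<660)&(y>215)&(y<330)
    m=reg&(z>114)&(z<135)
    k,l,st,_=cv2.connectedComponentsWithStats(m.astype(np.uint8)); P=W[l==1+st[1:,4].argmax()]
    a=cv2.minAreaRect(P[:,:2].astype(np.float32)); 
    # symmetric axis: jaw/block points only give the axis
    J=P[P[:,0]>P[:,0].max()-75]; c=J.mean(0); v=np.linalg.svd((J-c)[:,:2],full_matrices=0)[2][0]; v*=np.sign(v[0])
    s=(P[:,:2]-c[:2])@v; t=(P[:,:2]-c[:2])@[-v[1],v[0]]
    print(n,len(P),"rect",np.round(np.r_[a[0],a[1],a[2]],1),"ax",v.round(3),"s",np.percentile(s,[0.3,99.7]).round(1),"from tip:",(c[:2]+(np.percentile(s,99.7)-59)*v).round(1),"from tail:",(c[:2]+(np.percentile(s,.3)+96)*v).round(1))
    s0=s-(np.percentile(s,99.7)-59)
    for lo in range(-96,60,12):
        q=(s0>=lo)&(s0<lo+12)
        if q.sum()>4: print("   ",lo,q.sum(),"t",np.percentile(t[q],[2,98]).round(1),"z",np.median(P[q,2]).round(1))
    r=reg&(z>103)&(z<115)&(V<110)&(S>60)&(H<25); Q=W[r]
    f=lambda c:np.maximum(np.abs(np.hypot(Q[:,0]-c[0],Q[:,1]-c[1])-35.5)-3.5,0)
    o=least_squares(f,[575,270],loss="soft_l1"); print("  rim",len(Q),o.x.round(1),Q[:,2].mean().round(1),f(o.x).mean().round(2))
PP=[]
for n in("wj","top","scene"):
    p,W=ld(n); hsv=cv2.cvtColor(p,cv2.COLOR_RGB2HSV); S=hsv[...,1];V=hsv[...,2]
    x,y,z=W[...,0],W[...,1],W[...,2]
    m=(S<70)&(V>80)&(z>50)&(z<180)&(x>450)&(x<700)&(y<-230)&(y>-400)
    k,l,st,_=cv2.connectedComponentsWithStats(m.astype(np.uint8)); P=W[l==1+st[1:,4].argmax()]
    def ax(q): # q: center x,y,z,yaw of rack x,tilt
        cy,sy=np.cos(q[3]),np.sin(q[3]); return np.array([-cy*np.sin(q[4]),-sy*np.sin(q[4]),np.cos(q[4])])
    def f(q):
        a=ax(q); d=P-q[:3]; s=d@a; r=np.linalg.norm(d-s[:,None]*a,axis=1)
        side=(s>-40)&(s<36); out=np.where(side,r-26,np.maximum(r-26,0)); return np.r_[out/2,np.maximum(s-63,0),(q[4]-.611)*200]
    best=None
    for _ in range(3):
        q=np.r_[P.mean(0)-[0,0,20],0,.611]
        # anchor along axis using top percentile of s
        for _ in range(6):
            o=least_squares(f,q,loss="soft_l1"); q=o.x; a=ax(q); s=(P-q[:3])@a; q[:3]+=a*(np.percentile(s,99)-63)
    print(n,len(P),"jar",q[:3].round(1),"yaw",q[3].round(3),"tilt",q[4].round(3),"res",np.abs(o.fun).mean().round(2),"foot",(q[:3]-63*ax(q)).round(1))
E
python3 fit.py
```

```text
wp 2075 rect [553.9 270.  152.1  46.1   6.4] ax [0.993 0.116] s [-111.2   39.7] from tip: [570.1 271.2] from tail: [574.2 271.7]
    -96 84 t [-21.2  23.7] z 123.1
    -84 129 t [-20.5  22.7] z 123.3
    -72 143 t [-19.3  21.1] z 123.3
    -60 141 t [-17.9  19.6] z 123.4
    -48 146 t [-16.6  17.9] z 123.2
    -36 155 t [-15.3  16.5] z 123.2
    -24 165 t [-14.1  15. ] z 123.8
    -12 210 t [-12.1  13.1] z 125.0
    0 220 t [-12.   12.6] z 125.4
    12 198 t [-12.   12.6] z 124.2
    24 160 t [-8.7  8.6] z 123.3
    36 163 t [-8.6  8.5] z 123.4
    48 161 t [-8.9  8.5] z 123.3
  rim 1225 [567.9 272.5] 109.8 1.02
top 698 rect [555.5 268.6 153.2  46.7   5.7] ax [0.994 0.114] s [-110.7   40.8] from tip: [571.6 269.2] from tail: [575.  269.6]
    -96 45 t [-20.5  25. ] z 121.5
    -84 52 t [-19.8  22.4] z 121.4
    -72 55 t [-18.6  21.1] z 121.6
    -60 55 t [-17.   20.1] z 121.8
    -48 55 t [-15.7  18.4] z 121.7
    -36 54 t [-14.2  17.4] z 121.8
    -24 64 t [-12.5  16.1] z 122.1
    -12 65 t [-11.1  14.1] z 123.8
    0 65 t [-11.4  12.5] z 124.4
    12 56 t [-10.9  11.8] z 122.8
    
[... 318 characters left out ...]
] z 122.9
    -72 48 t [-20.3  19.7] z 122.4
    -60 42 t [-18.9  18.3] z 122.7
    -48 42 t [-17.7  16.4] z 122.5
    -36 46 t [-15.7  15. ] z 122.9
    -24 50 t [-14.5  14.1] z 122.8
    -12 61 t [-12.5  13.4] z 124.4
    0 66 t [-12.5  13.2] z 124.3
    12 65 t [-12.2  13. ] z 122.5
    24 46 t [-8.5  9.2] z 121.6
    36 45 t [-8.2  8.6] z 122.5
    48 49 t [-8.5  8.3] z 121.7
  rim 317 [571.  273.2] 109.4 0.85
wj 2792 jar [ 580.8 -319.    92.7] yaw -0.287 tilt 0.609 res 0.04 foot [ 615.3 -329.2   41. ]
top 663 jar [ 581.2 -318.4   92.9] yaw -0.279 tilt 0.612 res 0.05 foot [ 615.9 -328.4   41.3]
scene 819 jar [ 582.7 -317.9   91.5] yaw -0.266 tilt 0.613 res 0.2 foot [ 617.6 -327.4   40. ]
```

```bash
cat >> h.py <<'E'
def Rd(yaw): # tool down, x along yaw
    c,s=np.cos(yaw),np.sin(yaw); return np.array([[c,s,0],[s,-c,0],[0,0,-1.]])
def st(*m):
    s=sensors.read_state(); print(*m,"t",round(s["t"],2),"pos",s["eef_pos"].round(1),"F",s["force"].round(1),"w",round(s["grip_width"],1))
E
python3 - <<'E'
from h import *
R=Rd(.113)
ctrl.gripper_to(48,50)
ctrl.move_ptp([572.5,271,190],R); st()
print(ctrl.move_l([572.5,271,136.5],vel=50,threshold=6)); st("down")
ctrl.gripper_to(15,45); st("grip")
ctrl.move_l([572.5,271,150],vel=30); st("lift")
ctrl.move_l([572.5,271,230],vel=120); ctrl.hold(.15); st()
p,d,c=grab("wrist"); np.savez("wp2",p=p,d=d,W=cloud(d,c)); cv2.imwrite("pics/wp2.png",p[:,:,::-1])
E
```

```text
t 5.41 pos [573.2 271.3 191.1] F [ 0.4 -1.1  1. ] w 48.3
False
down t 6.62 pos [572.9 271.1 137. ] F [0.1 0.9 0.7] w 47.7
grip t 7.04 pos [572.5 271.  136.6] F [-0.   0.   0.2] w 14.9
lift t 7.64 pos [572.6 271.  150.2] F [-0.9  0.5  0.4] w 14.7
t 8.61 pos [571.7 270.7 228.4] F [-0.   0.8  0.6] w 15.2
```

View pics/wp2.png

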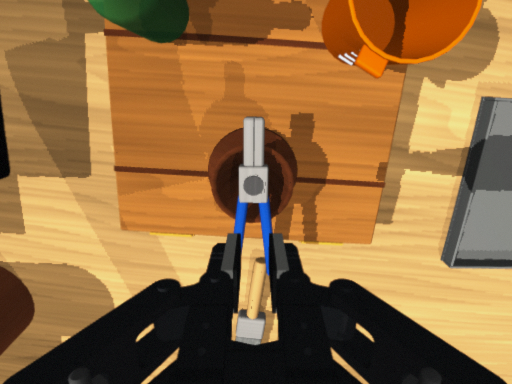

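The jaws closed to 15 mm with the pliers still on the rim (block at pixel (254,185)), so the grasp missed. I'll measure where the fingertips really are.

Run:
```python
from h import *
f=np.load("wp2.npz"); W=f["W"]; pos=np.array([571.7,270.7,228.4]); R=Rd(.113)
T=(W-pos)@R
m=(T[...,2]<60)&(abs(T[...,1])<30)&np.isfinite(T[...,2])
print(m.sum())
for a,b in((-30,0),(0,30)):
    q=T[m&(T[...,1]>a)&(T[...,1]<b)]; i=q[:,2]>np.percentile(q[:,2],99)-3; print(q[i].mean(0).round(1),q[:,2].max().round(1))
x,y,z=[W[...,i] for i in range(3)]
print(W[185,254],W[236,231:242:2].round(0).tolist())
m=(x>590)&(x<660)&(y>215)&(y<330)&(z>114)&(z<135); P=W[m]; print(P.max(0),P.mean(0),np.percentile(P[:,0],99.5))
```

```text
17575
[  5.8 -11.8 -11. ] -4.5
[  5.7  11.5 -10.8] -5.3
[572.48091228 271.15820334 126.57110275] [[580.0, 284.0, 239.0], [580.0, 283.0, 239.0], [580.0, 282.0, 240.0], [580.0, 281.0, 238.0], [580.0, 280.0, 239.0], [520.0, 277.0, 123.0]]
[630.55306814 299.27824408 126.11440846] [610.57913678 276.05449637 123.37657745] 629.9974910108632
```

Run:
```python
from h import *
c=optics.camera_params("wrist"); K=np.array(c["mtx"]);print(K,c["k1"])
f=np.load("wp2.npz"); p,W=f["p"],f["W"]; d=f["d"]
print(d[225:262:3,236]); print(d[240,222:290:3])
T=np.linalg.inv(np.array(c["T_tool_cam"]))
for z in(-20,-10,0,6,15,25):
  for y in (7.5,18):
    q=T@[11,y,z,1]; print(z,y,(K@(q[:3]/q[2]))[:2].round(), q[2].round())
cv2.imwrite("pics/c.png",cv2.resize(p[200:300,190:320,::-1],None,fx=5,fy=5,interpolation=0))
```

```text
[[297.48762355   0.         254.42890564]
 [  0.         297.48762355 189.36483672]
 [  0.           0.           1.        ]] -0.045699737370361475
[274.76434 275.88034 276.6096  153.85529 150.06259 147.72548 144.92114
 142.45012 137.10207 135.20279 133.0897  130.98991 128.45459]
[417.1204  417.21234 147.37936 147.67642 146.76361 147.11156 152.35667
 417.4983  417.18665 417.3365  417.7837  418.75192 418.0448  417.56314
 280.62085 280.3965  147.4344  146.95996 146.25581 145.39464 146.52574
 417.0553  417.37585]
-20 7.5 [270. 242.] 141.0
-20 18 [293. 242.] 141.0
-10 7.5 [269. 233.] 151.0
-10 18 [290. 233.] 151.0
0 7.5 [269. 224.] 160.0
0 18 [288. 224.] 160.0
6 7.5 [268. 220.] 166.0
6 18 [287. 220.] 166.0
15 7.5 [267. 213.] 174.0
15 18 [285. 213.] 174.0
25 7.5 [267. 207.] 184.0
25 18 [284. 207.] 184.0
```

View pics/c.png

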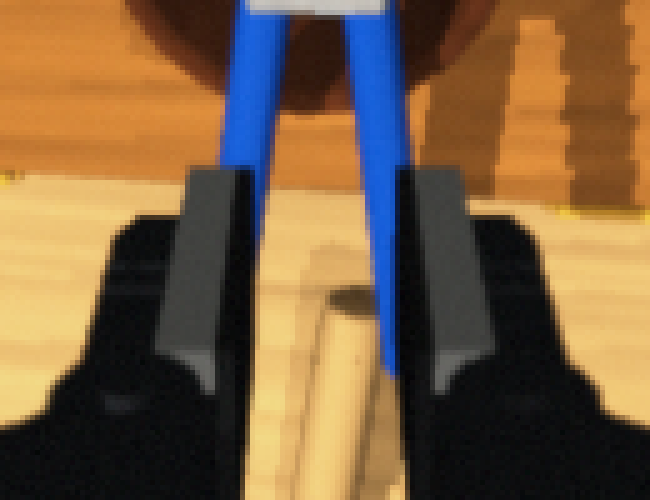

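Run:
```python
from h import *
ctrl.gripper_to(15); st()
p,d,c=grab("scene"); W=cloud(d,c); s=sensors.read_state()
T=(W-s["eef_pos"])@s["eef_rot"]
m=(abs(T[...,0])<60)&(abs(T[...,1])<60)&(T[...,2]<45)&(T[...,2]>-80)
print(m.sum())
v,u=np.where(m)
for lo in range(-70,45,6):
    q=T[m&(T[...,2]>=lo)&(T[...,2]<lo+6)]
    if len(q)>3: print(lo,len(q),np.percentile(q[:,0],[2,98]).round(1),np.percentile(q[:,1],[2,98]).round(1))
cv2.imwrite("pics/s2.png",cv2.resize(p[max(0,v.min()-30):v.max()+60,u.min()-30:u.max()+40,::-1],None,fx=4,fy=4,interpolation=0)[:600,:800])
```

```text
t 8.88 pos [572.4 270.9 229.6] F [-0.4 -0.3 -0. ] w 14.8
668
-70 58 [-12.3  15.8] [-48.2  46. ]
-64 120 [-10.4  12.3] [-42.4  41.1]
-58 123 [-9.4 13.4] [-39.9  37.3]
-52 52 [-2.9 13. ] [-38.6  36.9]
-46 25 [-7.8 12.2] [-27.8  22.7]
-40 26 [-6.3 11.7] [-13.4  17.6]
-34 23 [ 5.3 10.8] [-20.7  19.8]
-28 24 [-7.9 11.6] [-20.8  19.4]
-22 32 [-5.9 11.2] [-19.1  20.1]
-16 21 [-5.7 11.2] [-19.   18.8]
-10 14 [-6.8 10.8] [-14.2  13.2]
```

View pics/s2.png

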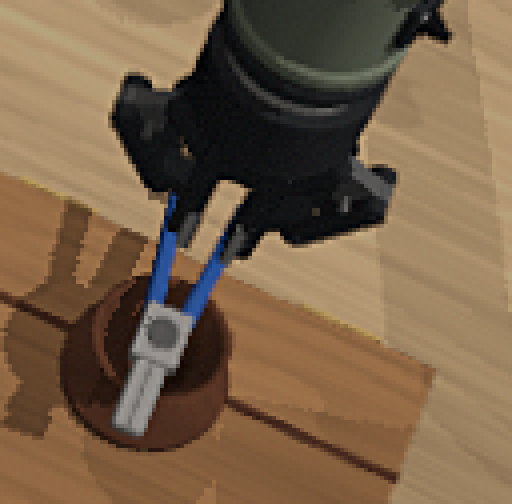

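Both cameras agree that the fingertips end at tool z ≈ -7, about 32 mm short of the stated +25. That explains the miss. I'll use the measured offset and check it by grasping.

Run:
```python
from h import *
ctrl.gripper_to(36,45)
ctrl.move_l([572.5,271,135],vel=150); st()
hit=ctrl.move_l([572.5,271,106],vel=40,threshold=4); st("down",hit)
ctrl.gripper_to(15,45); st("grip")
if sensors.read_state()["grip_width"]>20:
    z=sensors.read_state()["eef_pos"][2]
    ctrl.move_l([572.5,271,z+15],vel=30); st("lift")
    ctrl.move_l([572.5,271,210],vel=120); ctrl.hold(.2); st()
    p,d,c=grab("wrist"); np.savez("wp3",p=p,d=d,W=cloud(d,c)); cv2.imwrite("pics/wp3.png",p[:,:,::-1])
```

```text
t 10.04 pos [573.3 271.3 136. ] F [-0.4 -0.7  1. ] w 36.0
down False t 10.92 pos [572.7 271.1 106.2] F [-0.3 -0.7  0.3] w 36.1
grip t 11.16 pos [573.  271.2 106.6] F [-0.4  0.   1.2] w 25.4
lift t 11.83 pos [572.4 271.  121.7] F [ 0.7 -0.3 -2.4] w 24.7
t 12.92 pos [571.8 270.8 208.6] F [-0.5 -0.7 -1.5] w 24.6
```

View pics/wp3.png

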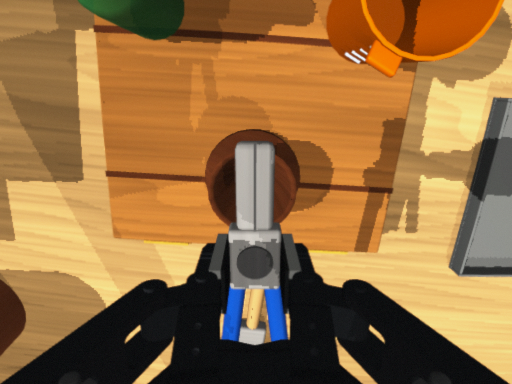

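Run:
```python
from h import *
from scipy.optimize import least_squares
f=np.load("wp3.npz"); p,W=f["p"],f["W"]; x,y,z=[W[...,i] for i in range(3)]
V=p.max(-1)
m=(x>510)&(x<640)&(y>215)&(y<330)
for lo,hi in((113,140),(160,230)):
    q=m&(z>lo)&(z<hi); print(lo,q.sum())
r=m&(z>107)&(z<117); Q=W[r]
f2=lambda c:np.maximum(np.abs(np.hypot(Q[:,0]-c[0],Q[:,1]-c[1])-35.5)-3.5,0)
o=least_squares(f2,[569,272],loss="soft_l1"); print("rim",len(Q),o.x,np.median(Q[:,2]),f2(o.x).mean(), Q.min(0),Q.max(0))
# pliers in tool frame
R=Rd(.113); T=(W-[571.8,270.8,208.6])@R
b=(abs(T[...,1])<30)&(T[...,2]>-25)&(T[...,2]<40)&np.isfinite(x); 
for lo in range(-100,70,10):
    q=T[b&(T[...,0]>lo)&(T[...,0]<=lo+10)]
    if len(q)>5: print(lo,len(q),np.percentile(q[:,2],[5,50]).round(1),np.percentile(q[:,1],[2,98]).round(1))
```

```text
113 180
160 8909
rim 1587 [568.23990811 272.46268901] 111.84383819648565 0.2998847565600995 [534.46823858 234.61548985 107.00810461] [602.48438724 310.58660477 114.33195993]
-60 116 [-17.5 -16.4] [-18.3  18.8]
-50 507 [-17.6 -16.7] [-17.5  17.5]
-40 506 [-17.8 -16.8] [-16.1  16.1]
-30 521 [-17.8 -16.8] [-14.  14.]
-20 670 [-18.8 -17.7] [-12.6  12.6]
-10 863 [-20.7 -19.2] [-12.5  12.5]
0 1822 [-23.8 -18.6] [-24.7  24.7]
10 1054 [-18.7 -17.4] [-12.4  12.2]
20 741 [-17.9 -16.8] [-8.8  8.7]
30 780 [-18.  -16.8] [-8.6  8.4]
40 851 [-18.  -16.9] [-8.9  8.7]
50 752 [-17.9 -16.5] [-8.4  8.1]
```

Pliers held level at 24.6 mm, with the block at (254,262). The stand is undisturbed, rim at (568.2, 272.5, 112). Next, place the pliers in the tray.

Run:
```python
from h import *
R=Rd(.08); X=[589.8,-83.6]
ctrl.move_ptp(X+[90],R); ctrl.hold(.1); st()
ctrl.move_l(X+[8],vel=90)
hit=ctrl.move_l(X+[-5],vel=15,threshold=4); st("down",hit)
s=sensors.read_state()["eef_pos"]
ctrl.gripper_to(45); st("open")
ctrl.move_l([s[0],s[1],30],vel=40)
ctrl.move_l([s[0],s[1],200],vel=200); ctrl.gripper_to(85); st()
p,d,c=grab("wrist"); np.savez("wt",p=p,d=d,W=cloud(d,c)); cv2.imwrite("pics/wt.png",p[:,:,::-1])
W=cloud(d,c); T=(W-[571.8,-85,0])@np.array([[np.cos(.08),-np.sin(.08),0],[np.sin(.08),np.cos(.08),0],[0,0,1]])
for u,v in((254,120),): print(W[v,u])
m=(abs(T[...,0])<108)&(abs(T[...,1])<68)&(T[...,2]>10)&(T[...,2]<30); q=T[m]; print(m.sum(),q.min(0).round(),q.max(0).round(),np.percentile(q[:,2],[5,50,95]))
```

```text
t 14.47 pos [590.6 -82.3  90.7] F [-0.5 -0.3 -1.8] w 25.1
down True t 16.07 pos [589.9 -83.6   1.2] F [-0.3  0.2  5.7] w 25.4
open t 16.41 pos [ 5.882e+02 -8.310e+01 -5.000e-01] F [-0.7  0.3  0.5] w 44.6
t 18.78 pos [589.8 -83.6 199.7] F [0.4 0.4 0.3] w 84.9
[638.55635942 -79.04578912  15.52212632]
2266 [-77. -23.  10.] [75. 23. 20.] [13.49805789 15.71031709 18.10247345]
```

View pics/wt.png

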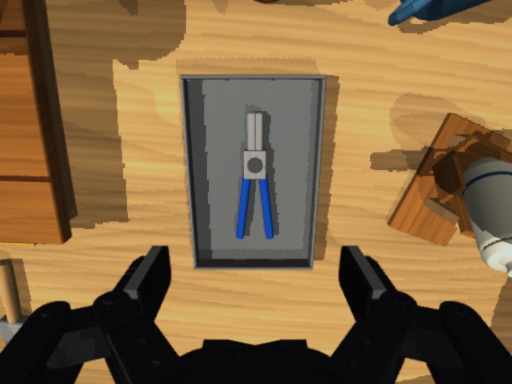

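The pliers lie flat inside the tray, block at (255,165), clear of every wall. Next the jar: pre-grasp along its axis, and a check on where the gripper body starts.

```bash
cat >> h.py <<'E'
yw,tl=-.28,.611
A=np.array([-np.cos(yw)*np.sin(tl),-np.sin(yw)*np.sin(tl),np.cos(tl)])
JC=np.array([581.3,-318.7,92.6])
ty=-np.array([-np.sin(yw),np.cos(yw),0]); RJ=np.column_stack([np.cross(ty,-A),ty,-A])
E
python3 - <<'E'
from h import *
ctrl.move_ptp(JC+A*105,RJ); ctrl.hold(.2); st()
s=sensors.read_state()
for n in("scene","top","wrist"):
    p,d,c=grab(n); W=cloud(d,c); T=(W-s["eef_pos"])@s["eef_rot"]
    if n!="wrist":
      for lo in range(-130,10,8):
        q=T[(abs(T[...,0])<60)&(abs(T[...,1])<62)&(T[...,2]>=lo)&(T[...,2]<lo+8)]
        if len(q)>3: print(n,lo,len(q),np.percentile(q[:,0],[2,98]).round(),np.percentile(q[:,1],[2,98]).round())
    else:
      # jar in tool frame: expected axis x=y=0, lid top at z=105-63=42
      hsv=cv2.cvtColor(p,cv2.COLOR_RGB2HSV); m=(hsv[...,1]<70)&(hsv[...,2]>80)&(T[...,2]>35)&(T[...,2]<150)&(abs(T[...,0])<45)&(abs(T[...,1])<45)
      for lo in range(35,150,10):
        q=T[m&(T[...,2]>=lo)&(T[...,2]<lo+10)]
        if len(q)>5: print("jar",lo,len(q),q[:,0].min().round(1),q[:,0].max().round(1),np.percentile(q[:,1],[1,99]).round(1))
      cv2.imwrite("pics/wj2.png",p[:,:,::-1])
E
```

```text
t 19.95 pos [ 524.9 -301.3  179.3] F [ 0.  -0.5 -0.8] w 85.0
scene -130 41 [-7. 18.] [-40. -11.]
scene -122 139 [-7. 14.] [-61.  61.]
scene -114 158 [ 4. 21.] [-57.  60.]
scene -106 122 [-2. 21.] [-59.  58.]
scene -98 113 [-11.  20.] [-60.  61.]
scene -90 126 [-13.  19.] [-50.  60.]
scene -82 98 [-10.  19.] [-49.  62.]
scene -74 70 [-10.  13.] [-58.  61.]
scene -66 55 [-9. 14.] [-58.  61.]
scene -58 48 [-8. 13.] [-58.  50.]
scene -50 55 [-8. 12.] [-57.  49.]
scene -42 56 [-9. 13.] [-57.  48.]
scene -34 51 [-10.  12.] [-57.  56.]
scene -26 49 [-7. 12.] [-55.  50.]
scene -18 6 [-7.  7.] [-49.  43.]
top -130 20 [-8. 11.] [-38.  26.]
top -122 174 [-9. 12.] [-61.  61.]
top -114 72 [ 4. 19.] [-60.  60.]
top -106 55 [ 4. 19.] [-59.  59.]
top -98 34 [10. 19.] [-60.  61.]
top -90 66 [-4. 18.] [-41.  60.]
top -82 67 [-7. 17.] [-48.  61.]
top -74 76 [-7. 12.] [-56.  61.]
top -66 44 [-4. 14.] [-57.  60.]
top -58 15 [ 6. 12.] [-56.  52.]
top -50 18 [ 4. 12.] [-56.  52.]
top -42 25 [ 1. 11.] [-56.  52.]
top -34 32 [-3. 12.] [-56.  57.]
top -26 24 [-7. 11.] [-52.  52.]
jar 35 574 -11.4 7.9 [-7.4 10.5]
jar 45 2104 -23.5 20.5 [-19.4  22.6]
jar 55 662 -23.4 23.6 [-22.8  25.4]
jar 65 268 3.4 24.3 [-22.8  24.3]
jar 75 145 8.6 24.3 [-21.1  19.5]
jar 85 129 11.1 24.2 [-20.9  21.4]
jar 95 119 2.9 24.3 [-23.1  20.5]
jar 105 104 5.8 24.1 [-22.3  20.5]
jar 115 93 11.5 24.3 [-20.5  17.6]
jar 125 52 -10.8 24.3 [-26.3   8.9]
jar 135 46 -10.0 24.2 [-25.   14.2]
```

View pics/wj2.png

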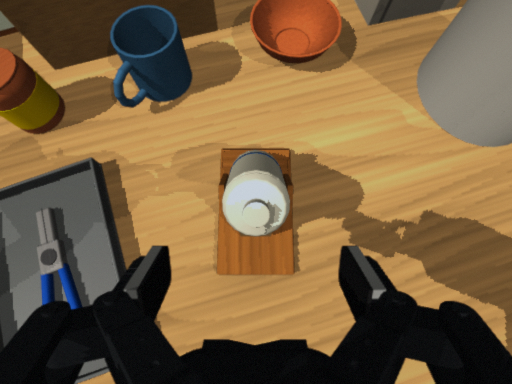

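The jar (255,205) is centred between the open fingers, about 1.3 mm off in tool y and -1.7 mm in tool x. I'll correct that, grip and draw it out.

Run:
```python
from h import *
C=JC+RJ@[-1,1.2,0]
ctrl.move_l(C+A*60,vel=100)
hit=ctrl.move_l(C-A*2,vel=60,threshold=6); st("at",hit)
if not hit:
    ctrl.gripper_to(40,40); ctrl.hold(.1); st("grip")
    if sensors.read_state()["grip_width"]>46:
        ctrl.move_l(C+A*20,vel=30); st("pull")
        ctrl.move_l(C+A*125,vel=120); ctrl.hold(.2); st("out")
        for n in("wrist","scene"):
            p,d,c=grab(n); np.savez("j_"+n,p=p,d=d,W=cloud(d,c)); cv2.imwrite(f"pics/j_{n}.png",p[:,:,::-1])
        s=sensors.read_state(); np.savez("j_s",pos=s["eef_pos"],rot=s["eef_rot"])
```

```text
at False t 21.88 pos [ 581.4 -320.1   90.7] F [-0.3  0.1 -0.6] w 85.0
grip t 22.39 pos [ 581.3 -319.7   90.9] F [-5.5  2.7  5.3] w 51.5
pull t 23.27 pos [ 569.1 -316.5  108.6] F [ 0.6 -0.9 -0.1] w 51.3
out t 24.5 pos [ 511.2 -299.5  193.4] F [ 0.5 -0.1 -3.6] w 51.5
```

```bash
cat > jf.py <<'E'
from h import *
from scipy.optimize import least_squares
def jfit(names=("scene","top")):
    s=sensors.read_state(); G=s["eef_pos"]; E=s["eef_rot"]
    for n in names:
        p,d,c=grab(n); W=cloud(d,c); T=(W-G)@E
        hsv=cv2.cvtColor(p,cv2.COLOR_RGB2HSV)
        m=(hsv[...,1]<75)&(hsv[...,2]>70)&(abs(T[...,0])<40)&(abs(T[...,1])<40)&(T[...,2]>-5)&(T[...,2]<80)
        P=T[m]; q=P[(P[:,2]<38)]
        f=lambda v:(np.hypot(q[:,0]-v[0]-v[2]*(q[:,2]-20),q[:,1]-v[1]-v[3]*(q[:,2]-20))-26)
        o=least_squares(f,[0,0,0,0],loss="soft_l1"); v=o.x
        print(n,len(P),len(q),"xy@z20",v[:2].round(2),"tilt",v[2:].round(3),"res",np.abs(f(v)).mean().round(2),"z max",np.percentile(P[:,2],[95,99,99.8]).round(1))
E
python3 - <<'E'
from jf import *
jfit(("scene",))
X=[568.2,272.5]
s=sensors.read_state()["eef_pos"]; ctrl.move_l(s+[0,0,55],vel=150)
ctrl.move_ptp(X+[240],Rd(0)); ctrl.hold(.3); st()
jfit()
p,d,c=grab("wrist"); W=cloud(d,c); q=W[(W[...,2]>107)&(W[...,2]<117)&(np.hypot(W[...,0]-568,W[...,1]-272)<45)]
f=lambda c:np.maximum(np.abs(np.hypot(q[:,0]-c[0],q[:,1]-c[1])-35.5)-3.5,0)
print("rim",len(q),least_squares(f,X,loss="soft_l1").x,np.median(q[:,2]))
a=p[:,:,::-1]; b=optics.grab_frame("scene")[0][:,:,::-1]
cv2.imwrite("pics/above.png",cv2.resize(np.hstack([a,b]),(800,300)))
E
```

```text
scene 418 335 xy@z20 [ 0.68 -0.65] tilt [ 0.008 -0.039] res 1.16 z max [50.7 58.  59.7]
t 27.52 pos [568.5 271.9 240.1] F [ 0.3  0.4 -2.8] w 51.1
scene 260 236 xy@z20 [ 0.24 -1.18] tilt [ 0.004 -0.007] res 0.53 z max [40.3 42.7 43.6]
top 100 97 xy@z20 [ 1.95 -0.15] tilt [-0.005 -0.015] res 0.38 z max [36.9 39.7 40.7]
rim 1251 [566.1750083  272.62165541] 111.86575236713242
```

View pics/above.png

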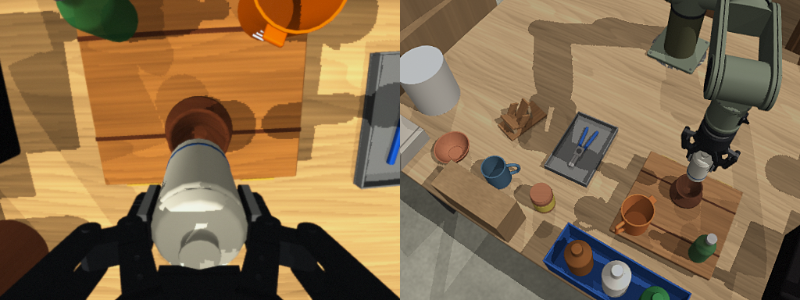

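Jar is upright and in line over the stand (wrist view (200,125)), held about 1 mm off the tool axis. Lowering slowly to contact.

Run:
```python
from h import *
X=[567.4,272.0]
ctrl.move_l(X+[158],vel=90); ctrl.hold(.2); st("pre"); F0=sensors.read_state()["force"]
hit=ctrl.move_l(X+[138],vel=12,threshold=3); st("down",hit)
ctrl.hold(.3)
F=np.mean([sensors.read_state()["force"] for _ in range(1)],0); st("hold"); print((F-F0).round(1),sensors.read_state()["wrist_torque"].round(2))
```

```text
pre t 28.98 pos [568.  272.2 158.9] F [ 0.  -0.2 -3.3] w 51.2
down True t 29.98 pos [567.9 271.9 146.7] F [-0.9 -0.8  4.7] w 51.3
hold t 30.27 pos [567.8 271.9 146.7] F [1.1 0.1 5.7] w 51.2
[1.  0.4 9. ] [ 0.02 -0.03  0.02]
```

Run:
```python
from jf import *
ctrl.gripper_to(50,20); ctrl.hold(.2); st("20N")
ctrl.gripper_to(56); ctrl.hold(.4); st("56")
jfit()
p,d,c=grab("top"); W=cloud(d,c)
q=W[(np.hypot(W[...,0]-568,W[...,1]-272)<30)&(W[...,2]>120)]; 
p,d,c=grab("wrist"); W=cloud(d,c); q=W[(np.hypot(W[...,0]-568,W[...,1]-272.5)<20)&(W[...,2]>120)]; print("lid top z",np.percentile(q[:,2],[50,90,97,99.5]).round(1),len(q))
b=optics.grab_frame("scene")[0][:,:,::-1]
cv2.imwrite("pics/set.png",cv2.resize(np.hstack([p[:,:,::-1],cv2.resize(b[190:310,360:520],(512,384))]),(800,300)))
```

```text
20N t 30.69 pos [567.8 271.8 146.7] F [1.1 0.4 6. ] w 50.9
56 t 31.32 pos [565.9 271.3 144.2] F [ 1.2 -0.5 -0.2] w 55.7
scene 197 185 xy@z20 [ 2.74 -1.57] tilt [ 0.015 -0.022] res 0.55 z max [38.3 41.7 43.6]
top 65 62 xy@z20 [ 3.78 -1.18] tilt [-0.027 -0.099] res 0.58 z max [37.1 39.8 40. ]
lid top z [210.  233.4 235.7 241.5] 11734
```

View pics/set.png

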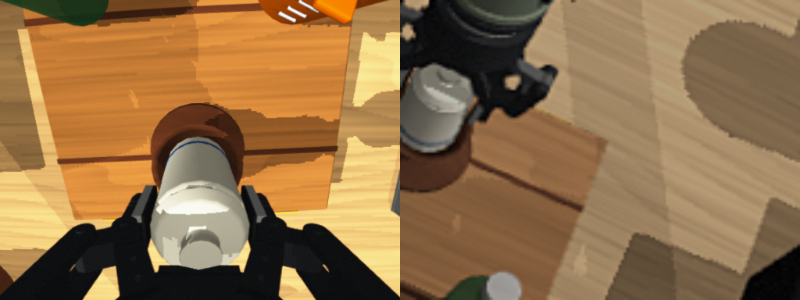

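The jar stands in the hollow between opened fingers, lid top at about z 210 as expected. Withdrawing, then a final check with the arm clear.

Run:
```python
from h import *
from scipy.optimize import least_squares
ctrl.gripper_to(80); st()
s=sensors.read_state()["eef_pos"]
ctrl.move_l([s[0],s[1],s[2]+25],vel=40,threshold=5); st()
ctrl.move_l([s[0],s[1],310],vel=150)
ctrl.move_ptp([430,200,300],Rd(0)); ctrl.hold(.3); st()
ims=[]
for n in("wrist","scene","top"):
    p,d,c=grab(n); W=cloud(d,c); ims.append(p[:,:,::-1])
    hsv=cv2.cvtColor(p,cv2.COLOR_RGB2HSV)
    P=W[(np.hypot(W[...,0]-568,W[...,1]-272)<50)&(W[...,2]>118)&(hsv[...,1]<90)]
    q=P[(P[:,2]>118)&(P[:,2]<184)]
    f=lambda v:(np.hypot(q[:,0]-v[0]-v[2]*(q[:,2]-150),q[:,1]-v[1]-v[3]*(q[:,2]-150))-26)
    if len(q)>30:
        v=least_squares(f,[568,272,0,0],loss="soft_l1").x; print(n,len(q),"axis@150",v[:2].round(1),"tilt",v[2:].round(3))
    print(n,"top z",np.percentile(P[:,2],[90,97,99]).round(1))
    H=W[(np.hypot(W[...,0]-568,W[...,1]-272)<45)&(W[...,2]>107)&(W[...,2]<115)]
    g=lambda c:np.maximum(np.abs(np.hypot(H[:,0]-c[0],H[:,1]-c[1])-35.5)-3.5,0)
    print("  rim",len(H),least_squares(g,[568,272],loss="soft_l1").x.round(1))
cv2.imwrite("pics/end.png",cv2.resize(np.hstack([ims[0],ims[1]]),(800,300)))
```

```text
t 31.93 pos [566.  271.3 144.4] F [-0.1 -0.3  0.1] w 79.6
t 32.71 pos [565.9 271.3 169.3] F [-0.9  0.8 -0.3] w 80.3
t 34.76 pos [430.8 200.3 299.9] F [-0.4  0.1  0.6] w 80.1
wrist 819 axis@150 [567.9 271.8] tilt [-0.006 -0.01 ]
wrist top z [209.8 210.8 211.3]
  rim 1109 [569.9 275. ]
scene 353 axis@150 [568.4 272.3] tilt [-0.007 -0.019]
scene top z [201.6 210.  211.2]
  rim 232 [564.6 272.4]
top 259 axis@150 [569.9 271.3] tilt [ 0.001 -0.014]
top top z [203.6 209.8 210.7]
  rim 228 [571.9 274.7]
```

View pics/end.png

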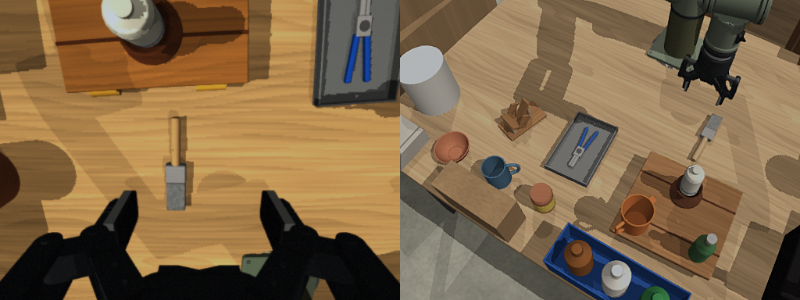

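Wrist view: jar upright at (135,20), pliers in the tray at (360,40). The lid height of about 210.5 matches fully home. All three fits show a tilt of about 0.014 rad, so I'll check that against the upright bottle using the same method.

Run:
```python
from h import *
from scipy.optimize import least_squares
for n in("scene","top","wrist"):
    if n=="wrist":
        ctrl.move_ptp([460,272,330],Rd(0)); ctrl.hold(.3)
    out={}
    for k in range(5):
        p,d,c=grab(n); W=cloud(d,c); hsv=cv2.cvtColor(p,cv2.COLOR_RGB2HSV).astype(int); H,S=hsv[...,0],hsv[...,1]
        z=W[...,2]; g=(H>45)&(H<90)&(S>80)&(z>66)&(z<150)&(W[...,0]>640)&(W[...,0]<800)&(W[...,1]>110)&(W[...,1]<450)
        for nm,m,r,z0,z1 in(("jar",(np.hypot(W[...,0]-568,W[...,1]-272)<50)&(z>118)&(S<90),26,120,184),("bottle",g,27,66,150)):
            q=W[m&(z>z0)&(z<z1)]
            if len(q)<40: continue
            if nm=="bottle": q=q[q[:,2]<q[:,2].min()+60]
            zm=(z0+z1)/2; c0=np.median(q[:,:2],0)
            f=lambda v:(np.hypot(q[:,0]-v[0]-v[2]*(q[:,2]-zm),q[:,1]-v[1]-v[3]*(q[:,2]-zm))-r)
            o=least_squares(f,np.r_[c0,0,0],loss="soft_l1"); out.setdefault(nm,[]).append(np.r_[o.x,np.abs(f(o.x)).mean(),len(q)])
        if k==0:
            L=W[(np.hypot(W[...,0]-568,W[...,1]-272)<18)&(z>190)&(z<230)]
            if len(L)>20: # shoulder ring plane tilt about the lid
                print(n,"lid z",np.percentile(L[:,2],[50,95]).round(1))
    for nm in out: print(n,nm,np.mean(out[nm],0).round(3))
st()
```

```text
scene lid z [200.1 211. ]
scene jar [ 5.68429e+02  2.72250e+02 -7.00000e-03 -1.90000e-02  5.42000e-01
  3.41800e+02]
scene bottle [ 7.11451e+02  3.74864e+02  2.00000e-03 -8.00000e-03  5.79000e-01
  2.20000e+02]
top lid z [199.9 210.4]
top jar [ 5.43647e+02  2.33203e+02  2.60000e-02 -4.40000e-02  6.24400e+00
  2.52800e+02]
top bottle [6.89880e+02 3.50079e+02 1.65000e-01 1.22000e-01 3.37600e+00 7.42000e+01]
wrist lid z [200.7 211.1]
t 36.38 pos [460.  271.7 330. ] F [ 0.5 -0.3  0.3] w 80.0
```

```bash
python3 -c "
from h import *
ctrl.finish_job(); st()"
```

```text
the job is handed in; nothing more can be done
the job is handed in; nothing more can be done
```

The job is handed in at about 36 s of the 69 s allowed. The pliers lie flat in the grey tray, and the white jar stands in the hollow of the stand with the gripper clear of it.

- **Pliers:** the first grasp closed on air. Both cameras showed the fingertips about 32 mm short of the stated `tcp_to_tips`. After correcting for that, the second grasp worked. The last wrist views show the pliers flat and clear of the tray walls.
- **Jar:** I gripped it along its axis, drew it out of the rack and lowered it upright until it met about 9 N, with only about 1 N sideways. I then released it. The lid top is at about z 210–211 mm against the 210 mm expected when fully home. The axis is at about (568, 272), against the rim at (568, 272.5) measured before placing.
- **Stand and surroundings:** nothing else looks moved in the final pictures. Rim fits taken after placing scattered by about 4 mm because the jar hides part of the rim, so they do not confirm the stand's position closely.
- **Checks that disagreed:** the fits with the arm clear gave a jar tilt of 0.01–0.02 rad. The upright bottle fitted the same way in the scene view gave 0.008, so the jar's real tilt is likely 0.01 rad (0.6°) or less. The repeat fits from the top camera did not converge, and the repeat wrist view gave only the lid height, so I did not use them for the tilt.

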